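# Fill the gap in a heating-block row and hold it closed

## Robot

A 6-joint arm with a two-finger parallel gripper is mounted at the origin on a cart in front of the work surface, level with it; the furniture and walls round the work are solid. World frame = base frame: x ahead of the robot, y to its left, z up, the work surface at z = 0. Lengths are in m, angles in rad, forces in N, time in s.
With the tool pointing down it reaches from about 0.275 to 0.725 m from the base axis. Payload 5.6 kg.
Tool frame: the origin (TCP) lies on the centre line of the jaws, within the pads' length; the fingertips stand 8 mm ahead of it and the grasp point (between the pads) lies 11 mm behind it; z points along the fingers, y is the line along which they close (so a half turn about z gives the same grasp; the last joint's range is limited). The gripper opens to 85 mm and grips with 20 to 120 N. Pads are 22 mm wide; open, the fingers measure 114 mm over their backs; the gripper's body (76 mm by 85 mm) begins 54 mm behind the grasp point. The pads swing forward as they close: fully open they stand 13 mm farther back than shut.
Start: joints at [-0.883, 0.255, 0.108, 0, -1.424, -0.285], TCP at [0.216, -0.506, 0.215] pointing down, gripper open.
Joint ranges: [-2.95, 2.95], [-1.21, 1.97], [-1.09, 1.5], [-2.87, 1.71], [-2.94, -0.07], [-3.05, 3.05]. Speed limits (rad/s): [2.57, 2.57, 3.14, 3.14, 3.14, 3.14].

## Interface

Orientations are given as a unit quaternion [x, y, z, w].
In Python, from cell import state, get_image, job_done gives the robot as it stands. The module is installed in compiled form; this text tells all that it offers.
- The arm moves only by the tool apply_moves, never from a script. Its argument "commands" is text: rows parted by semicolons, each of 7 numbers parted by spaces: the finger opening in m, from 0 to 0.0854, then the shift along the world's x, y, z in m, then the turn, a rotation vector about the world's x, y, z in degrees. In form: hand x y z wx wy wz; .... A call has 1 to 8 rows; each row is the pose to reach, as a shift and turn from the pose commanded when the call began; what a row does not reach only later rows make up. A row lasts 1/8 s, in which the tool goes at most 62.5 mm and 10.7 degrees, less where a joint would pass 70% of its speed; a pose out of reach is approached as far as the arm can. A call with a gripper value outside its range is refused whole. The fingers move at their own pace and stop on an object; "newtons" is the grip in N (left out, the last holds). Time passes only in rows, so rows that repeat a pose let the fingers close. It gives the time, the measured TCP pose, the force, the opening and the grip force at its end, in the units of the state.
- state(): the state, without advancing time (a new reading comes with each control period).
- get_image(name): name is "scene" or "side" or "wrist"; returns a dict with "color" (400x640x3 uint8, blue, green, red), "mtx" (3x3 intrinsics, pixels), "eye" and "attitude" of the camera in the world; the wrist camera has in their place "mount" (4x4, takes a point from camera to tool coordinates, whose origin is the TCP and whose axes are the flange's). Camera axes: x right, y up, looking along -z (the intrinsics and any distortion apply to the point x, -y, -z); pixel columns grow to the right and rows downward; lengths in m; the calibration is good to about 2 mm. A picture is of the moment at which its call begins: read the wrist's pose just before it. There is no depth.
- job_done(): hands the job in; it is judged then, once.
The state is a dict: "t": time; "qpos": joint angles; "qd": joint speeds; "effort": joint torques, N m; "ee_pos": TCP position; "orientation": TCP orientation; "contact_force": force on the tool from outside, world axes, zero at the start; "wrist_torque": the same for the moment, N m; "grip_width": finger opening in m; "gripper_force": force on a finger pad.
Only numpy, scipy, OpenCV 4.12 (cv2) and the standard library are available. Lean on these libraries where they do the work, as an engineer would, in place of code of your own. Each camera call takes 0.05 s, during which the arm holds its last target. There are 200 camera calls.

## Task

Take the spacer plate from its parking stand and set it upright, all the way down, into the one gap in the row of heating blocks that is wide enough for it, letting go of it there. Then push the wide end block towards the stop until the whole row and the spacer are tight together, without gaps, against the stop, and finish while still pressing the end block firmly so that a colleague can clamp it: do not let go or back off at the end. Leave the bottle, beaker and tape roll where they are.

Things in the scene. Friction and masses are not known exactly. Their poses are not given: they have to be found in the camera images.
- carrier: Fixed grey channel holding four blocks in a row. Origin on the worktop, z up, y along the row towards the stop. Floor top at z = 6 mm, from y = -145 to +117 mm; side rails 22 mm tall, inner faces at x = -38 and +38 mm; the -y end is open. Row from the stop: block_a, block_b and narrow_block in any order, then end_block. The gap beside narrow_block's -y face is 18 to 22 mm, all others 4 to 8 mm.
- block_a_center (a point): Loose drilled aluminium block, 70 mm across the channel (x), 40 mm along the row (y), 50 mm tall, two rows of four wells in its top; stands on the carrier floor. The point is its centre, 25 mm up; y along the row towards the stop. About 180 g.
- block_b_center (a point): Loose drilled aluminium block, 70 mm across the channel (x), 40 mm along the row (y), 50 mm tall, two rows of four wells in its top; stands on the carrier floor. The point is its centre, 25 mm up; y along the row towards the stop. About 180 g.
- narrow_block_center (a point): Loose drilled aluminium block, 70 mm across the channel (x), 26 mm along the row (y), 50 mm tall, a single row of four wells in its top; stands on the carrier floor. The point is its centre, 25 mm up; y along the row towards the stop. About 120 g. The wide gap is always beside its -y face, so the middle of that gap is about 23 mm from this point towards -y.
- end_block_center (a point): Loose drilled aluminium block, 70 mm across the channel (x), 54 mm along the row (y), 50 mm tall, three rows of four wells in its top; stands on the carrier floor. The point is its centre, 25 mm up; y along the row towards the stop. About 240 g. Last in the row, at the open -y end; it is pushed on its -y face. Sliding the whole row takes about 3 to 10 N.
- spacer_center (a point): Loose aluminium plate, 12 mm thick (y), 100 mm tall (z), upright in the stand at the start. Lower 54 mm is 66 mm wide (x), with an 8 mm thick toe over the lowest 8 mm; above, a grip tab 40 mm wide (x), 12 mm thick, up to the top. The point is its centre, 50 mm above the foot. About 90 g. Either face may point to the stop. Seated, its foot is on the carrier floor, its tab 50 mm above the blocks.
- stand: Fixed plastic parking stand of the spacer, 94 x 50 x 24 mm, origin on the worktop at its centre; its slot (16 mm wide, 72 mm long, floor 5 mm above the worktop) runs along its x.
- stop: Fixed upright end stop of the carrier, 76 mm wide, top at z = 42 mm. Its origin and axes are those of the carrier; its inner face lies at y = +100 mm. When the row is tight with the spacer in it, the centre of end_block is at y = -45 mm (it has then moved about 26 mm).
- swing_bin: Obstacle, always in the same place: round white bench waste bin, about 180 mm across and 220 mm tall, fixed; origin under its centre. Pass round or well above it.
- bottle: Bystander: bottle with cap, 56 x 50 x 105 mm; origin under its centre.
- glass_beaker: Bystander: small glass beaker, 46 x 45 x 54 mm; origin under its centre.
- tape: Bystander: roll of tape lying flat, 96 x 95 x 25 mm; origin under its centre.
Mind the look-alikes: they are no part of the job. What is shaped like the part that bears end_block_center but yellow is not meant. What is shaped like the part that bears spacer_center but blue is not meant.

How it is judged:
By the outcome, as a careful person would: the job done as asked, in the order asked, and still so for the second after the job is handed in, while the arm keeps its last pose, push and grip.
It also fails if it takes over 48 s, if anything falls off the work surface, if the arm or the gripper's body presses on something with over 40 N, if the wrist force passes 120 N, or if a joint passes its speed limit or range.

## Working session

There is one attempt and no reset: what is moved stays moved. The work goes in short steps, Python scripts to look and compute and a tool call to move; the robot and the scene stay as the last step left them, time stands still between calls to the robot, and variables do not carry over. Pictures are saved under pics/ and viewed, at most 10 in all, crops included, and the job is handed in when it is done.

Besides the shell and the picture viewer there is one more tool, called after "Request:" as name(argument=value, ...), one argument or row to a line, values as JSON. apply_moves: Moves the arm, as the interface text tells. Its arguments: {"type":"object","properties":{"commands":{"type":"string"},"newtons":{"type":"number"}},"required":["commands"]}

```bash
mkdir -p pics; cat > h.py <<'E'
import numpy as np, cv2
from scipy.spatial.transform import Rotation as R
from cell import state, get_image, job_done
def cam(name):
    s=state(); im=get_image(name)
    if 'mount' in im:
        T=np.eye(4);T[:3,:3]=R.from_quat(s['orientation']).as_matrix();T[:3,3]=s['ee_pos']
        M=T@np.array(im['mount']); im['eyeW'],im['RW']=M[:3,3],M[:3,:3]
    else:
        im['eyeW']=np.array(im['eye']); a=np.array(im['attitude'])
        im['RW']=a if a.shape==(3,3) else R.from_quat(a).as_matrix()
    return im
def ray(im,u,v):
    k=np.array(im['mtx']); d=np.array([(u-k[0,2])/k[0,0],-(v-k[1,2])/k[1,1],-1.]); return im['RW']@d
def onz(im,u,v,z):
    d=ray(im,u,v); return im['eyeW']+d*(z-im['eyeW'][2])/d[2]
def proj(im,p):
    c=im['RW'].T@(np.array(p)-im['eyeW']); k=np.array(im['mtx']); return k[0,2]-k[0,0]*c[0]/c[2], k[1,2]+k[1,1]*c[1]/c[2]
E
python3 - <<'E'
from h import *
import pickle
for n in ['scene','side','wrist']:
    im=cam(n); pickle.dump(im,open(n+'.pkl','wb')); cv2.imwrite(f'pics/{n}0.png',im['color']); print(n,im['eyeW'],im['RW'].round(3).tolist(),np.array(im['mtx']).tolist(),[k for k in im])
print(state())
E
```

```text
scene [-0.69834932  0.32665866  0.78012787] [[-0.311, 0.458, -0.833], [-0.951, -0.159, 0.267], [-0.01, 0.875, 0.484]] [[481.238540241896, 0.0, 326.72252609981587], [0.0, 481.238540241896, 206.58360062933437], [0.0, 0.0, 1.0]] ['color', 'mtx', 'eye', 'attitude', 'eyeW', 'RW']
side [0.46856594 0.78684248 0.67967077] [[-0.992, 0.076, -0.096], [-0.122, -0.548, 0.827], [0.01, 0.833, 0.553]] [[391.5445497969514, 0.0, 315.49767471162716], [0.0, 391.5445497969514, 203.11737607798165], [0.0, 0.0, 1.0]] ['color', 'mtx', 'eye', 'attitude', 'eyeW', 'RW']
wrist [ 0.13758115 -0.54012349  0.37261878] [[-0.393, -0.869, -0.302], [0.92, -0.37, -0.131], [0.002, -0.329, 0.944]] [[287.32883857522074, 0.0, 321.6847948001772], [0.0, 287.32883857522074, 196.10753767397577], [0.0, 0.0, 1.0]] ['color', 'mtx', 'mount', 'eyeW', 'RW']
{'t': 0.15, 'qpos': array([-8.83375800e-01,  2.55608158e-01,  1.07354422e-01, -3.44329068e-04,
       -1.42390227e+00, -2.84620832e-01]), 'qd': array([-9.16649420e-04, -9.98271033e-04,  4.64343463e-03,  1.30019428e-03,
        1.92438147e-05, -1.21111786e-04]), 'effort': array([ 2.22373023e-04, -3.86945736e+01,  2.38080186e+01,  5.36667198e+00,
       -4.58876675e-03,  5.38360780e-06]), 'ee_pos': array([ 0.21550894, -0.50561332,  0.21412743]), 'orientation': array([-2.00016227e-01,  9.79792334e-01,  6.80657877e-04, -1.66986925e-04]), 'contact_force': array([-0.70139662,  0.03467296, -0.90691795]), 'wrist_torque': array([0.01574597, 0.03083547, 0.00243962]), 'gripper_force': 0.0, 'grip_width': 0.08548497013193673}
```

View pics/scene0.png

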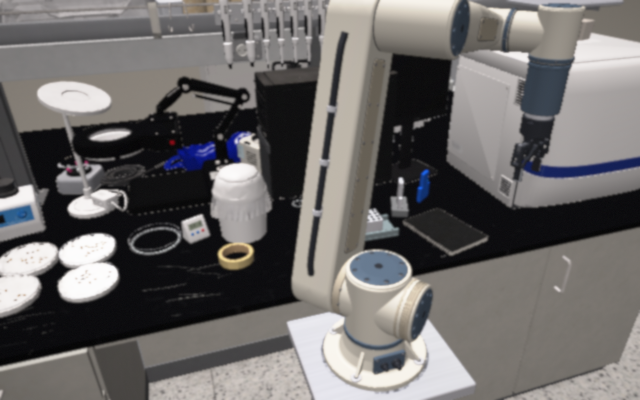

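View pics/side0.png

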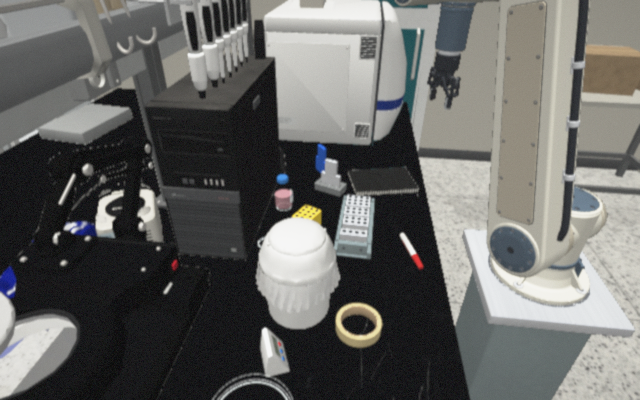

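The side view shows the carrier with its blocks at about (356,225) and the grey spacer in its stand at about (330,175). The look-alikes are a blue spacer at (321,157) and a yellow block at (307,215). The grey/aluminium ones fit the description. An enlarged crop should confirm this.

```bash
python3 - <<'E'
from h import *
import pickle
im=pickle.load(open('side.pkl','rb'))
cv2.imwrite('pics/sidecrop.png',cv2.resize(im['color'][140:270,260:430],None,fx=4.6,fy=4.6,interpolation=cv2.INTER_CUBIC))
for n,u,v,z in [('stand base',330,188,.01),('carrier far L',347,197,.056),('far R',374,198,.056),('near L',336,255,.01),('near R',370,256,.01),('spacer top',331,161,.105),('yellow',308,212,.05),('bin',297,315,0),('tape',358,326,.02),('bottle',284,205,0),('blue top',321,147,.1),('pad',385,180,.01)]:
    print(n,onz(im,u,v,z).round(3))
E
```

```text
stand base [ 0.548 -0.31   0.01 ]
carrier far L [ 0.489 -0.191  0.056]
far R [ 0.409 -0.197  0.056]
near L [0.503 0.018 0.01 ]
near R [0.416 0.01  0.01 ]
spacer top [ 0.549 -0.319  0.105]
yellow [ 0.593 -0.107  0.05 ]
bin [0.572 0.216 0.   ]
tape [0.44  0.245 0.02 ]
bottle [ 0.682 -0.206  0.   ]
blue top [ 0.593 -0.426  0.1  ]
pad [ 0.368 -0.389  0.01 ]
```

View pics/sidecrop.png

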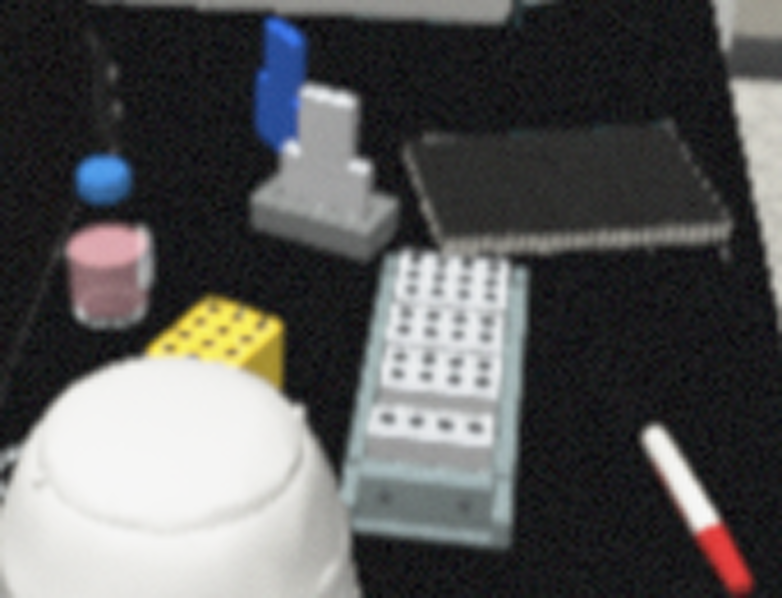

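Confirmed in the crop. The grey spacer stands in the stand at crop (330,130), and the blue one behind it is the decoy. The carrier's stop is at the near end (world +y). From the stop the row is the narrow block with one row of wells at (430,425), the wide gap on its far side, two 40 mm blocks, then the end block at the far end. The yellow block is outside the carrier. I'll move above them for a wrist view.

Request:
apply_moves(
  commands="0.0854 0.04 0.04 0.03 0 0 -5;0.0854 0.08 0.08 0.06 0 0 -10;0.0854 0.12 0.12 0.1 0 0 -15;0.0854 0.16 0.17 0.12 0 0 -20;0.0854 0.19 0.21 0.13 0 0 -23;0.0854 0.21 0.25 0.13 0 0 -23;0.0854 0.225 0.26 0.13 0 0 -23;0.0854 0.225 0.26 0.13 0 0 -23",
)

```text
t: 1.15
ee_pos: [0.4412, -0.2455, 0.344]
orientation: [-0.002, 1.0, 0.0, -0.001]
contact_force: [-0.4, -1.2, -0.8]
grip_width: 0.0856
gripper_force: 0.0
```

```bash
python3 - <<'E'
from h import *
import pickle
im=cam('wrist'); pickle.dump(im,open('w1.pkl','wb')); cv2.imwrite('pics/w1.png',im['color']); s=state(); print(s['t'],s['ee_pos'],s['orientation'],im['eyeW'],-im['RW'][:,2])
E
```

```text
1.2 [ 0.44059773 -0.2462182   0.34424496] [-8.72428990e-04  9.99999396e-01  4.13861194e-05 -6.67236455e-04] [ 0.35665522 -0.24693642  0.5027878 ] [ 0.32800377  0.00229907 -0.94467362]
```

View pics/w1.png

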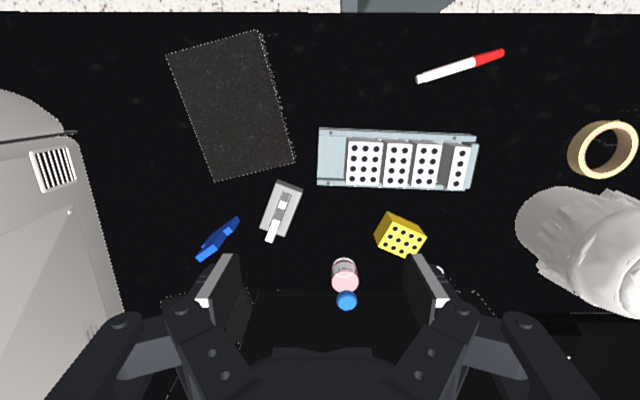

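The wrist view shows the stand with the spacer at (280,210). The carrier runs from (320,157) to the stop at (475,162), with the end block at (365,162) and the narrow block at (460,167). Next I'll measure the blocks and the stand.

```bash
python3 - <<'E'
from h import *
import pickle
im=pickle.load(open('w1.pkl','rb')); c=im['color']; hsv=cv2.cvtColor(c,cv2.COLOR_BGR2HSV)
# bright block tops
def blobs(mask,roi,minA):
    m=np.zeros_like(mask); x0,y0,x1,y1=roi; m[y0:y1,x0:x1]=mask[y0:y1,x0:x1]
    cs,_=cv2.findContours(m,cv2.RETR_EXTERNAL,cv2.CHAIN_APPROX_NONE)
    return [q for q in cs if cv2.contourArea(q)>minA]
white=((hsv[...,2]>215)&(hsv[...,1]<30)).astype(np.uint8)*255
def rect(q,z):
    P=np.array([onz(im,u,v,z)[:2] for u,v in q[:,0,:]],np.float32)*1000
    return cv2.minAreaRect(P)
for q in blobs(white,(310,120,485,195),150): print('block',cv2.boundingRect(q),rect(q,.056))
for q in blobs(white,(255,175,310,245),20): print('spacer',cv2.boundingRect(q),rect(q,.105))
grey=((hsv[...,2]>70)).astype(np.uint8)*255
for q in blobs(grey,(250,170,312,248),100): print('stand',cv2.boundingRect(q),rect(q,.024))
cv2.imwrite('pics/w1c.png',np.vstack([cv2.resize(c[120:195,310:485],None,fx=4,fy=4,interpolation=2),cv2.resize(c[172:247,190:365],None,fx=4,fy=4,interpolation=2)]))
E
```

```text
block (447, 145, 31, 46) ((463.6072998046875, -22.880022048950195), (35.71677017211914, 74.31085968017578), 88.13014221191406)
block (346, 141, 37, 47) ((458.5224914550781, -177.31954956054688), (58.395259857177734, 72.54612731933594), 87.8430404663086)
block (333, 131, 120, 59) ((452.8206787109375, -139.3236846923828), (182.9615020751953, 86.66158294677734), 87.6677474975586)
block (318, 131, 28, 47) ((442.7227783203125, -231.43569946289062), (40.26424026489258, 71.77303314208984), 87.52777099609375)
spacer (278, 200, 9, 10) ((508.4903869628906, -304.6457824707031), (10.664155960083008, 12.796878814697266), 67.264404296875)
spacer (265, 185, 36, 58) ((526.7315673828125, -310.8688049316406), (37.53582000732422, 92.3744888305664), 68.78546142578125)
stand (259, 179, 44, 65) ((557.4760131835938, -323.6971740722656), (51.188072204589844, 122.59339904785156), 67.97113037109375)
```

View pics/w1c.png

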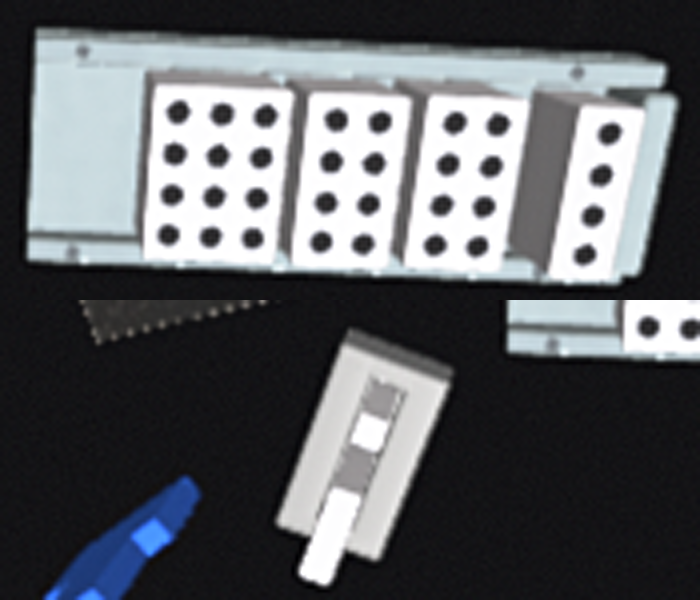

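The crop confirms the row: end block with three well rows at (215,175), two-row blocks at (350,180) and (465,180), the wide gap at (540,190), then the narrow block at (595,190). The spacer tab top runs from (345,489) to (313,578), and its shoulder is at (370,432).

```bash
python3 - <<'E'
from h import *
import pickle
im=pickle.load(open('w1.pkl','rb'))
A=lambda x,y:(310+(x+.5)/4-.5,120+(y+.5)/4-.5)
B=lambda x,y:(190+(x+.5)/4-.5,172+(y-300+.5)/4-.5)
def q(n,f,pts,z):
    P=np.array([onz(im,*f(*p),z)[:2] for p in pts])*1000
    (c,s,a)=cv2.minAreaRect(P.astype(np.float32))
    e=[ (P[i]-P[i-1]) for i in range(len(P))]
    print(n,'mean',P.mean(0).round(1),'edges',[(round(float(np.hypot(*d)),1),round(float(np.degrees(np.arctan2(d[1],d[0]))),1)) for d in e])
q('narrow',A,[(580,100),(645,107),(613,280),(548,270)],.056)
q('blk2',A,[(425,92),(527,98),(504,272),(403,266)],.056)
q('blk1',A,[(308,90),(412,92),(393,268),(290,264)],.056)
q('end',A,[(154,84),(294,88),(276,264),(144,260)],.056)
q('stand',B,[(347,342),(452,373),(378,560),(278,523)],.024)
q('tab',B,[(334,488),(358,492),(327,586),(299,573)],.105)
q('shoulder',B,[(360,411),(392,416),(382,450),(350,445)],.059)
q('carrierend',A,[(36,30),(28,260),(28,232),(34,68)],.022)
print('gap wall top',onz(im,*A(516,185),.056)*1000,'narrow top edge',onz(im,*A(564,185),.056)*1000)
E
```

```text
narrow mean [462.8 -28. ] edges [(69.0, 178.1), (25.8, 84.2), (70.6, -0.6), (27.5, -98.7)]
blk2 mean [460.  -80.8] edges [(70.4, 179.1), (39.8, 86.9), (70.6, 0.5), (41.5, -93.3)]
blk1 mean [ 458.8 -126.2] edges [(70.3, 178.5), (40.3, 89.1), (71.2, -0.0), (42.1, -92.1)]
end mean [ 457.2 -179.3] edges [(70.9, 178.7), (54.1, 88.6), (71.1, -1.7), (53.7, -91.6)]
stand mean [ 548.9 -319.7] edges [(93.6, 157.5), (47.4, 72.9), (98.0, -21.5), (48.8, -112.5)]
tab mean [ 550.7 -321.8] edges [(39.0, 156.8), (9.1, 79.8), (42.2, -19.1), (11.9, -118.0)]
shoulder mean [ 525.2 -310.7] edges [(15.7, 162.2), (13.2, 80.7), (15.8, -17.3), (13.4, -99.4)]
carrierend mean [ 454.  -253.2] edges [(15.4, 176.9), (98.2, -2.0), (12.7, 179.9), (70.2, 177.9)]
gap wall top [460.27967    -60.26425792  56.        ] narrow top edge [460.20932747 -41.1903292   56.        ]
```

The sizes fit: blocks 54, 40, 40 and 26 mm long, gap 19 mm, tab about 40×12, carrier yaw about -2.1°, spacer yaw about -22°. I'll move to a hover over the spacer.

Request:
apply_moves(
  commands="0.05 0.03 -0.02 -0.03 0 0 -8;0.05 0.06 -0.04 -0.06 0 0 -15;0.05 0.085 -0.06 -0.1 0 0 -22;0.05 0.109 -0.075 -0.14 0 0 -22;0.05 0.109 -0.075 -0.164 0 0 -22;0.05 0.109 -0.075 -0.164 0 0 -22",
)

```text
t: 1.95
ee_pos: [0.5476, -0.322, 0.1782]
orientation: [0.191, 0.982, 0.0, -0.003]
contact_force: [-0.0, -0.1, -0.5]
grip_width: 0.05
gripper_force: 0.0
```

```bash
python3 - <<'E'
from h import *
import pickle
im=cam('wrist'); pickle.dump(im,open('w2.pkl','wb')); c=im['color']; s=state(); print(s['ee_pos'],s['orientation'],s['contact_force'])
print('expect tab top',[tuple(np.round(proj(im,(.55+a*np.cos(-.384),-.321+a*np.sin(-.384),.105)))) for a in (-.02,.02)])
cv2.imwrite('pics/w2.png',c)
E
```

```text
[ 0.54853709 -0.32227165  0.1806233 ] [ 1.90885307e-01  9.81611962e-01 -2.82873402e-04 -8.21576185e-04] [0.19336111 0.13534475 1.00235956]
expect tab top [(np.float64(325.0), np.float64(180.0)), (np.float64(325.0), np.float64(224.0))]
```

View pics/w2.png

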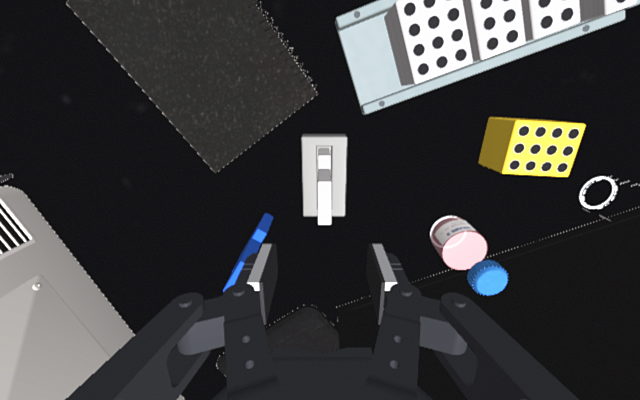

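The tab top is seen at (325,182)–(325,224), where I predicted it, and it is aligned with the jaws. The blue decoy is about 5 cm to the left, clear of a 30 mm opening. I'll descend and grip.

Request:
apply_moves(
  commands="0.03 0 0 -0.03 0 0 0;0.03 0 0 -0.06 0 0 0;0.03 0 0 -0.085 0 0 0;0.03 0 0 -0.104 0 0 0;0.03 0 0 -0.104 0 0 0;0.0 0 0 -0.104 0 0 0;0.0 0 0 -0.104 0 0 0;0.0 0 0 -0.104 0 0 0",
  newtons=50,
)

```text
t: 3.0
ee_pos: [0.5509, -0.3218, 0.0793]
orientation: [0.19, 0.982, -0.001, 0.002]
contact_force: [0.4, 0.9, 7.1]
grip_width: 0.0107
gripper_force: 52.7
```

Request:
apply_moves(
  commands="0.0 0 0 0.01 0 0 0;0.0 0 0 0.03 0 0 0;0.0 0 0 0.06 0 0 0;0.0 0 0 0.11 0 0 0;0.0 0 0 0.15 0 0 0;0.0 0 0 0.15 0 0 0",
)

```text
t: 3.75
ee_pos: [0.551, -0.3218, 0.2315]
orientation: [0.19, 0.982, -0.001, 0.004]
contact_force: [0.8, 0.2, -1.4]
grip_width: 0.0104
gripper_force: 51.9
```

Request:
apply_moves(
  commands="0.0 -0.015 0.045 0 0 0 4;0.0 -0.03 0.095 0 0 0 8;0.0 -0.05 0.15 0 0 0 13;0.0 -0.07 0.205 0 0 0 18;0.0 -0.082 0.25 -0.02 0 0 19.9;0.0 -0.088 0.27 -0.047 0 0 19.9;0.0 -0.088 0.27 -0.06 0 0 19.9;0.0 -0.088 0.27 -0.06 0 0 19.9",
)

```text
t: 4.75
ee_pos: [0.461, -0.0514, 0.1659]
orientation: [0.018, 1.0, -0.0, -0.001]
contact_force: [-0.1, -0.6, -0.4]
grip_width: 0.0103
gripper_force: 51.8
```

```bash
python3 - <<'E'
from h import *
import pickle
s=state();im=cam('wrist'); pickle.dump(im,open('w3.pkl','wb')); sd=cam('side'); pickle.dump(sd,open('s3.pkl','wb')); print(s['ee_pos'],R.from_quat(s['orientation']).as_matrix().round(4).tolist(),s['contact_force'],s['grip_width'])
a=cv2.resize(im['color'][60:260,200:440],None,fx=2.4,fy=2.4,interpolation=2)
b=cv2.resize(sd['color'][110:270,320:420],(300,480),interpolation=2)
print(a.shape)
cv2.imwrite('pics/w3.png',a); cv2.imwrite('pics/s3.png',cv2.resize(sd['color'][120:270,290:430],None,fx=4,fy=4,interpolation=2))
E
```

```text
[ 0.46095492 -0.05143886  0.16590049] [[-0.9994, 0.0353, -0.0025], [0.0353, 0.9994, -0.0006], [0.0025, -0.0007, -1.0]] [-0.11918773 -0.57236562 -0.44617235] 0.010311857206496147
(480, 576, 3)
```

View pics/w3.png

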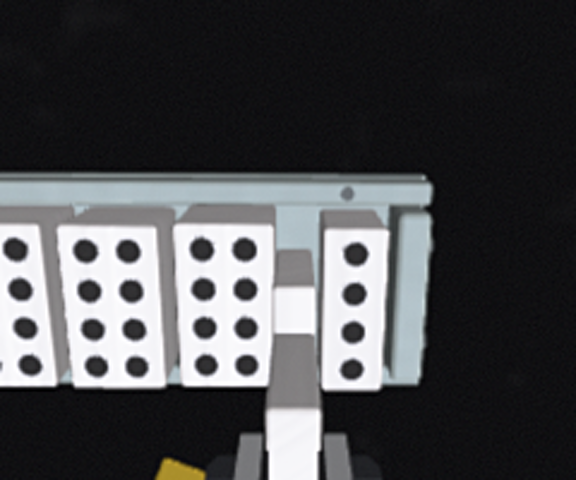

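View pics/s3.png

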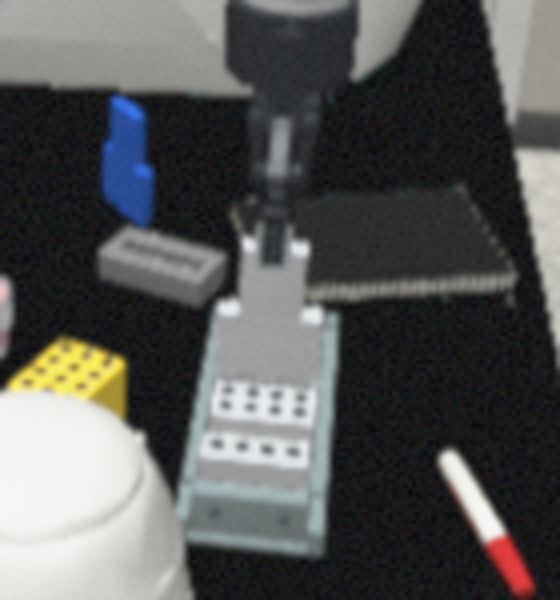

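The plate is held upright above the wide gap. In the wrist crop the gap edges are at x≈273 and 322, and the plate's shoulder spans 275–314. I'll compute the offset.

```bash
python3 - <<'E'
from h import *
import pickle
im=pickle.load(open('w3.pkl','rb'))
A=lambda x,y:(200+(x+.5)/2.4-.5,60+(y+.5)/2.4-.5)
p=lambda n,x,y,z:print(n,(onz(im,*A(x,y),z)*1000).round(1))
# TCP z .1659 -> foot .0916; shoulder .1456 ; tab top .1916
p('blk2 R top near',275,222,.056);p('blk2 R far',271,386,.056)
p('nar L near',322,228,.056);p('nar L far',322,390,.056);p('nar R near',388,232,.056)
p('blk2 mid',273,300,.056);p('nar mid',322,300,.056)
p('sh L near',275,288,.1456);p('sh R near',313,288,.1456)
p('sh L far',274,333,.1456);p('sh R far',315,333,.1456)
p('foot L',279,250,.0916);p('foot R',310,250,.0916)
p('tab L',267,408,.1916);p('tab R',321,408,.1916)
E
```

```text
blk2 R top near [425.7 -58.1  56. ]
blk2 R far [495.6 -62.8  56. ]
nar L near [428.7 -39.8  56. ]
nar L far [498.2 -41.2  56. ]
nar R near [431.2 -13.8  56. ]
blk2 mid [457.6 -60.3  56. ]
nar mid [458.2 -40.4  56. ]
sh L near [427.2 -56.  145.6]
sh R near [427.6 -45.8 145.6]
sh L far [440.1 -56.8 145.6]
sh R far [440.5 -45.5 145.6]
foot L [428.9 -56.   91.6]
foot R [429.3 -45.3  91.6]
tab L [440.7 -57.2 191.6]
tab R [441.1 -45.7 191.6]
```

Request:
apply_moves(
  commands="0.0 0.001 0.0012 -0.01 0 0 0;0.0 0.001 0.0012 -0.025 0 0 0;0.0 0.001 0.0012 -0.035 0 0 0;0.0 0.001 0.0012 -0.045 0 0 0;0.0 0.001 0.0012 -0.05 0 0 0;0.0 0.001 0.0012 -0.05 0 0 0",
)

```text
t: 5.6
ee_pos: [0.4625, -0.0498, 0.1166]
orientation: [0.018, 1.0, -0.0, -0.0]
contact_force: [0.7, 0.2, -0.6]
grip_width: 0.0102
gripper_force: 51.8
```

Request:
apply_moves(
  commands="0.0 0 0 -0.008 0 0 0;0.0 0 0 -0.016 0 0 0;0.0 0 0 -0.024 0 0 0;0.0 0 0 -0.03 0 0 0;0.0 0 0 -0.033 0 0 0;0.0 0 0 -0.033 0 0 0",
)

```text
t: 6.35
ee_pos: [0.4626, -0.0498, 0.0837]
orientation: [0.018, 1.0, -0.0, -0.0]
contact_force: [0.6, 0.8, -1.0]
grip_width: 0.0105
gripper_force: 51.8
```

No contact so far. About 3 mm is left to the floor.

Request:
apply_moves(
  commands="0.0 0 0 -0.002 0 0 0;0.0 0 0 -0.003 0 0 0;0.0 0 0 -0.004 0 0 0;0.0 0 0 -0.004 0 0 0",
)

```text
t: 6.85
ee_pos: [0.4628, -0.0498, 0.0803]
orientation: [0.018, 1.0, -0.0, 0.0]
contact_force: [-1.8, 0.9, 5.2]
grip_width: 0.0105
gripper_force: 52.5
```

It touched down at exactly the predicted height, 0.0803. I'll release, rise and look.

Request:
apply_moves(
  commands="0.03 0 0 0 0 0 0;0.03 0 0 0 0 0 0;0.03 0 0 0 0 0 0;0.03 0 0 0.02 0 0 0;0.03 0 0 0.05 0 0 0;0.03 0 0 0.09 0 0 0;0.03 0 0 0.12 0 0 0;0.03 0 0 0.12 0 0 0",
)

```text
t: 7.85
ee_pos: [0.4642, -0.0497, 0.2022]
orientation: [0.018, 1.0, 0.0, 0.003]
contact_force: [-0.2, -0.3, -0.6]
grip_width: 0.03
gripper_force: 0.0
```

```bash
python3 - <<'E'
from h import *
import pickle
s=state();im=cam('wrist'); pickle.dump(im,open('w4.pkl','wb')); print(s['ee_pos'],s['contact_force'])
cv2.imwrite('pics/w4.png',cv2.resize(im['color'][60:260,160:440],None,fx=2.8,fy=2.8,interpolation=2))
E
```

```text
[ 0.46418879 -0.04966833  0.20223108] [-0.19633728 -0.27927813 -0.6435465 ]
```

View pics/w4.png

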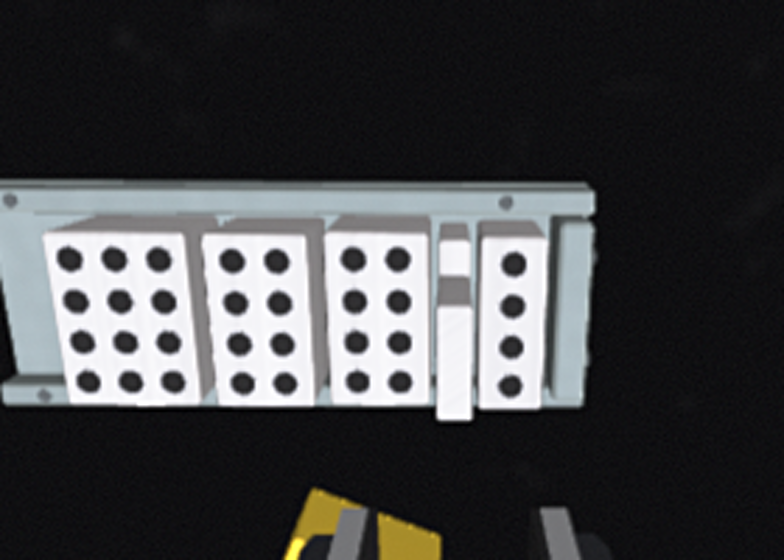

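The spacer is standing seated in the wide gap, with its tab top at (455,362). Next I'll turn the closed gripper 90° (closing line across the channel) and go behind the end block's -y face, at about (0.456,-0.206).

Request:
apply_moves(
  commands="0.0 0 0 0.01 0 0 10;0.0 0 -0.03 0.01 0 0 20;0.0 -0.002 -0.06 0.01 0 0 30;0.0 -0.003 -0.09 0.01 0 0 40;0.0 -0.004 -0.12 0.01 0 0 50;0.0 -0.005 -0.15 0.01 0 0 60;0.0 -0.006 -0.18 0.01 0 0 70;0.0 -0.0075 -0.205 0.01 0 0 80",
)

```text
t: 8.9
ee_pos: [0.4544, -0.2555, 0.2082]
orientation: [-0.631, 0.776, 0.001, -0.001]
contact_force: [0.0, 0.4, -0.3]
grip_width: -0.0001
gripper_force: 0.0
```

Request:
apply_moves(
  commands="0.0 0 0 -0.01 0 0 10;0.0 0 0 -0.05 0 0 10;0.0 0 0 -0.09 0 0 10;0.0 0 0 -0.13 0 0 10;0.0 0 0 -0.16 0 0 10;0.0 0 0 -0.182 0 0 10;0.0 0 0 -0.182 0 0 10;0.0 0 0 -0.182 0 0 10",
)

```text
t: 9.9
ee_pos: [0.4554, -0.255, 0.0282]
orientation: [-0.695, 0.719, -0.0, -0.0]
contact_force: [0.2, -0.8, 1.1]
grip_width: 0.0001
gripper_force: 0.0
```

```bash
python3 - <<'E'
from h import *
s=state();print(s['qpos'].round(2),R.from_quat(s['orientation']).as_matrix().round(3).tolist())
im=cam('side');import pickle;pickle.dump(im,open('s5.pkl','wb'))
E
```

```text
[-0.21  0.34 -0.28  0.   -0.95  0.17] [[-0.035, -0.999, 0.0], [-0.999, 0.035, -0.0], [0.0, -0.0, -1.0]]
```

Request:
apply_moves(
  commands="0.0 0 0.015 0 0 0 0;0.0 0.001 0.03 0 0 0 0;0.0 0.0013 0.036 0 0 0 0;0.0 0.0015 0.04 0 0 0 0;0.0 0.0016 0.044 0 0 0 0;0.0 0.0018 0.048 0 0 0 0;0.0 0.0018 0.05 0 0 0 0;0.0 0.0018 0.05 0 0 0 0",
)

```text
t: 10.95
ee_pos: [0.4572, -0.2048, 0.0279]
orientation: [-0.695, 0.719, -0.0, 0.0]
contact_force: [0.2, -1.2, 1.2]
grip_width: 0.0003
gripper_force: 1.3
```

Request:
apply_moves(
  commands="0.0 0 0.003 0 0 0 0;0.0 0 0.005 0 0 0 0;0.0 0 0.007 0 0 0 0;0.0 0 0.009 0 0 0 0;0.0 0 0.009 0 0 0 0",
)

```text
t: 11.58
ee_pos: [0.457, -0.1957, 0.0279]
orientation: [-0.695, 0.719, -0.0, 0.0]
contact_force: [-0.6, -4.7, 3.7]
grip_width: 0.0001
gripper_force: 2.0
```

Request:
apply_moves(
  commands="0.0 0 0.002 0 0 0 0;0.0 0 0.003 0 0 0 0;0.0 0 0.004 0 0 0 0;0.0 0 0.004 0 0 0 0",
)

```text
t: 12.08
ee_pos: [0.4569, -0.1919, 0.0279]
orientation: [-0.695, 0.719, -0.0, -0.0]
contact_force: [-0.1, -4.0, 3.7]
grip_width: 0.0
gripper_force: 2.5
```

Request:
apply_moves(
  commands="0.0 0 0.001 0 0 0 0;0.0 0 0.002 0 0 0 0;0.0 0 0.002 0 0 0 0",
)

```text
t: 12.45
ee_pos: [0.4569, -0.1909, 0.0279]
orientation: [-0.695, 0.719, -0.001, -0.001]
contact_force: [0.1, -9.7, 1.6]
grip_width: -0.0001
gripper_force: 4.9
```

Request:
apply_moves(
  commands="0.0 0 0.001 0 0 0 0;0.0 0 0.0015 0 0 0 0;0.0 0 0.0015 0 0 0 0",
)

```text
t: 12.82
ee_pos: [0.4568, -0.1908, 0.0281]
orientation: [-0.695, 0.719, -0.001, -0.002]
contact_force: [0.5, -16.5, 0.2]
grip_width: 0.0001
gripper_force: 8.2
```

The row has stalled at the predicted place and the force is rising. I'll press a little more and check the row.

Request:
apply_moves(
  commands="0.0 0 0.001 0 0 0 0;0.0 0 0.0015 0 0 0 0;0.0 0 0.0015 0 0 0 0;0.0 0 0.0015 0 0 0 0",
)

```text
t: 13.32
ee_pos: [0.4568, -0.1907, 0.0283]
orientation: [-0.695, 0.719, -0.002, -0.002]
contact_force: [0.7, -22.6, -1.9]
grip_width: 0.0002
gripper_force: 11.3
```

```bash
python3 - <<'E'
from h import *
sd=cam('side');w=cam('wrist')
a=cv2.resize(sd['color'][130:270,310:410],(420,588),interpolation=2)
b=cv2.resize(w['color'],None,fx=.58,fy=.58,interpolation=3)
o=np.zeros((588,795,3),np.uint8);o[:,:420]=a;o[:b.shape[0],422:422+371]=b[:,:371]
cv2.imwrite('pics/f.png',o);print(state()['contact_force'])
E
```

```text
[-1.81776145e-02 -2.28823735e+01 -1.44571963e+00]
```

View pics/f.png

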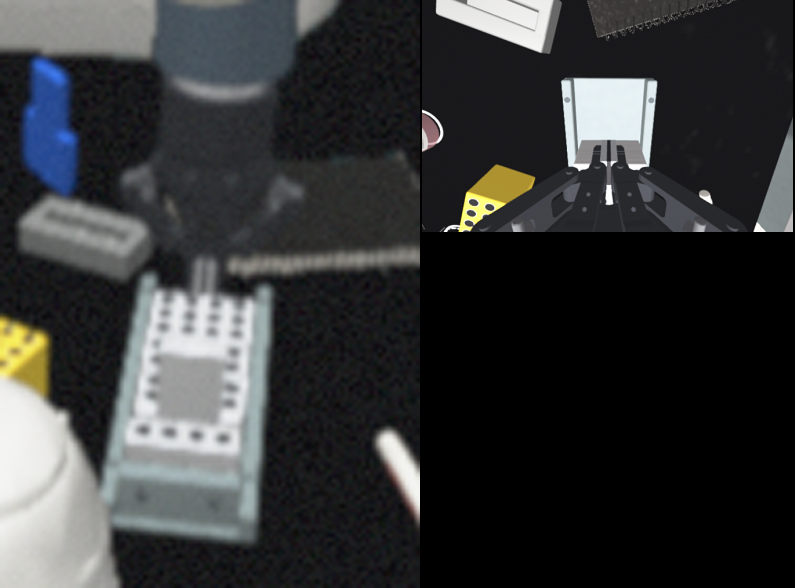

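The side view shows the row closed up with the spacer upright at (190,390) and the narrow block against the stop at (180,450). The push stalls at 23 N with no further motion, at the predicted end position. Handing in while still pressing.

```bash
python3 -c "
from cell import job_done; print(job_done())"
```

```text
the job is handed in; nothing more can be done
None
```

The spacer is seated upright in the wide gap, the row looks tight against the stop, and I handed the job in at about 13 s with the arm still pressing the end block at about 23 N; no verdict was returned.

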